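Push a crate of clay pots up the kiln ramp and bed it behind the lip

ROBOT

A 6-joint arm with a two-finger parallel gripper is mounted at the origin on the work surface. World frame = base frame: x ahead of the robot, y to its left, z up, the work surface at z = 0. Lengths are in m, angles in degrees, forces in N, time in s.
With the tool pointing down it reaches from about 0.4 to 0.825 m from the base axis. Payload 7 kg.
Tool frame: the origin (TCP) lies between the finger pads; the fingertips stand 19 mm ahead of it and the grasp point (between the pads) is the TCP (r.finger_overhang is the distance from the TCP to the fingertips, in m); z points along the fingers, y is the direction in which the jaws open and shut (so a half turn about z gives the same grasp; the last joint's range is limited). The gripper opens to 88 mm and grips with 3 to 60 N. Pads are 19 mm wide; open, the fingers measure 130 mm over their backs; the gripper's body (78 mm by 193 mm) begins 47 mm behind the grasp point.
Start: joints at [87.153, 20.546, 0.682, 0, -70.136, -16.507], TCP at [0.224, 0.637, 0.246] pointing down, gripper open.
Joint ranges: [-176.03, 176.03], [-82.01, 121.73], [-58.28, 71.71], [-173.87, 95.51], [-174.79, -0.11], [-173.66, 173.66]. Speed limits (degrees/s): [136.94, 136.94, 172.46, 180, 180, 180].

INTERFACE

Orientations are given as [roll, pitch, yaw] about the fixed x, y, z axes, in that order (R = Rz(yaw) Ry(pitch) Rx(roll)).
In Python, from plant import r, optics gives the robot as it stands. The module is installed in compiled form; this text tells all that it offers.
- The arm moves only by the tool step_arm, never from a script. Its argument "increments" is a list of rows, each an object of numbers: "tx", "ty", "tz": the shift along the world's x, y, z in mm; "ax", "ay", "az": the turn, a rotation vector about the world's x, y, z in degrees; "claw": the gripper command: -1 is shut, 1 is fully open, values between are in proportion. In form: [{"tx": .., "ty": .., "tz": .., "ax": .., "ay": .., "az": .., "claw": ..}, ...]. A call has 1 to 12 rows; each row shifts and turns the commanded pose from where the row before left it; what a row does not reach is not made up. A row lasts 1/10 s, in which the tool goes at most 50 mm and 8.59 degrees, less where a joint would pass 70% of its speed; a pose out of reach is approached as far as the arm can. A call with a gripper value outside its range is refused whole. The fingers move at their own pace and stop on an object; "newtons" is the grip in N (left out, the last holds). Time passes only in rows, so rows that do not move let the fingers close. It gives the time, the measured TCP pose, the force and the opening at its end, in the units of the state.
- r.get_state(): the state, without advancing time (a new reading comes with each control period).
- optics.capture(name): name is "side" or "top" or "wrist"; returns a dict with "image" (420x560x3 uint8, blue, green, red), "depth" (420x560 float32, m along the optical axis (not along the pixel's ray), 0 where there is no reading), "fx", "fy", "cx", "cy" (pixels), "R" (3x3) and "t" (3): a world point X has camera coordinates R X + t. Camera axes: x right, y down, z forward; pixel columns grow to the right and rows downward; lengths in m; the calibration is good to about 2 mm. The wrist camera is an equidistant fisheye: a pixel r from the principal point sees the ray r / f radians off the axis. A picture is of the moment at which its call begins.
- r.close_job(): hands the job in, once; it reports no verdict.
The state is a dict: "time_s": time; "joints": joint angles; "qd": joint speeds; "joint_torque": joint torques, N m; "tcp_pos": TCP position; "eef_rot": TCP orientation; "contact_force": force on the tool from outside, world axes, zero at the start; "moment": the same for the moment, N m; "gripper_width": finger opening in m.
Only numpy, scipy, OpenCV 4.12 (cv2) and the standard library are available. Lean on these libraries where they do the work, as an engineer would, in place of code of your own. Each camera call takes 0.05 s, during which the arm holds its last target. There are 200 camera calls.

TASK

Push the small crate of clay pots up the ramp, without gripping or lifting it, until it has gone over the steel lip and its trailing edge has dropped down behind it. With the crate lying flat behind the lip, press it against the sprung buffer with a push of about 12 N for half a second, then let it go and leave it there. The pots are unfired, so never push harder than 20 N, and do not move the other things on the table.

Things in the scene. Friction and masses are not known exactly. Their poses are not given: they have to be found in the camera images.
- ramp: Fixed plywood loading ramp. Origin: on the table, middle of its foot; +x uphill, y across, z up. In this frame (mm): slope from x 0, z 0 evenly to x 118, z 28; steel lip, top at z 28, x 118 to 124; level deck at z 18 beyond, to x 330. Side rails, inner faces y +-56, tops about 20 above the slope, at z 41 on the deck
- mouth (a point): Middle of the ramp's mouth, on the table at ramp x -48 mm: two low rails, 22 mm tall, flare from the channel (112 mm wide) out to about 160 mm here. Axes as the ramp's
- lip (a point): Middle of the far upper edge of the steel lip (ramp x 124, z 28 mm); its far side is upright, 10 mm down to the deck. Axes as the ramp's
- deck_end (a point): Far end of the deck (ramp x 330, z 18 mm). Short of it a sprung buffer spans the deck: black rubber pad 98 mm wide, z 30 to 66, on a steel bracket. Its face stands anywhere from ramp x 250 to 275, is not measured and must be felt: the crate meets it 6 to 31 mm after clearing the lip. The pad yields from 3 N, then 1 mm per 5 N, and stops hard after 6 mm
- crate: Wooden crate with four fixed clay pots: 120 long (own x), 100 wide, 70 mm tall, solid end boards. Origin: centre of underside; +x end to the ramp. 0.35 to 0.7 kg, smooth underside, slides at 1 to 5 N. Tipping over the lip its tail top rises to 110 mm. Behind the lip: ramp x 184 or more, z 18, level. A pusher's grip can hold the tail down (it jams: rise with it) or up (back off: it drops)
- pot_tall: Bystander, to be left alone: terracotta pot, 68 mm across, 85 mm tall. Origin: centre of its underside
- pot_small: Bystander, to be left alone: dark fired pot, 56 mm across, 60 mm tall. Origin: centre of its underside
- stone_big: Bystander, to be left alone: grey stone lump about 50 mm. Origin: centre of its underside
- stone_small: Bystander, to be left alone: pale stone lump about 35 mm. Origin: centre of its underside
- jar: Bystander, to be left alone: green glass jar, 56 mm across, 65 mm tall. Origin: centre of its underside
- brush: Bystander, to be left alone: hand brush lying flat. Origin: centre of its underside
- dish: Bystander, to be left alone: white bowl, 90 mm across, 35 mm tall. Origin: centre of its underside
There are look-alikes about, which are no part of the job. What is shaped like the crate but turquoise or white is not meant.

How it is judged:
By the outcome, as a careful person would: the job done as asked, in the order asked, and still so for the second after the job is handed in, with the robot touching nothing.
It also fails if it takes over 72 s, if anything falls off the work surface, if the arm or the gripper's body presses on something with over 40 N, if the wrist force passes 120 N, or if a joint passes its speed limit or range.

## Working session

There is one attempt and no reset: what is moved stays moved. The work goes in short steps, Python scripts to look and compute and a tool call to move; the robot and the scene stay as the last step left them, time stands still between calls to the robot, and variables do not carry over. Pictures are saved under pics/ and viewed, about 8 in all and at most 12, crops included, and the job is handed in when it is done.

Besides the shell and the picture viewer there is one more tool, called after ">>>" by a JSON object that holds its "op" and its "data". step_arm: Moves the arm, as the interface text tells. Its arguments: {"type":"object","properties":{"increments":{"type":"array","items":{"type":"object","properties":{"tx":{"type":"number"},"ty":{"type":"number"},"tz":{"type":"number"},"ax":{"type":"number"},"ay":{"type":"number"},"az":{"type":"number"},"claw":{"type":"number"}}}},"newtons":{"type":"number"}},"required":["increments"]}

```bash
mkdir -p pics
python3 - <<'E'
from plant import r, optics
import cv2,numpy as np,pickle
d={}
for n in("side","top"):
    c=optics.capture(n);d[n]=c;cv2.imwrite(f"pics/{n}0.png",c["image"])
    print(n,c["fx"],c["cx"],c["cy"],np.round(c["R"],3).tolist(),c["t"])
pickle.dump(d,open("c0.pkl","wb"))
print(r.get_state())
E
```

```text
side 514.904911244455 273.26521548721195 216.56936602999755 [[-0.994, -0.111, 0.024], [-0.086, 0.595, -0.799], [0.075, -0.796, -0.601]] [0.57102902 0.08315722 1.1836257 ]
top 380.9103672739333 270.1411992924314 203.95503173458536 [[0.008, -1.0, -0.013], [-0.987, -0.006, -0.164], [0.163, 0.014, -0.986]] [-0.00619717  0.56247585  0.8386565 ]
{'time_s': 0.1, 'joints': array([ 8.71516458e+01,  2.05868248e+01,  6.39683853e-01, -1.77347398e-02,
       -7.01368793e+01, -1.65070779e+01]), 'qd': array([ 0.00189998, -0.10217535,  0.16589304,  0.07164085,  0.03333044,
        0.01683724]), 'joint_torque': array([-1.60851559e-03, -5.84160483e+01,  2.93749863e+01,  7.01547816e+00,
        1.01110016e-02, -5.69425492e-05]), 'tcp_pos': array([0.22359884, 0.63645435, 0.24472711]), 'eef_rot': array([ 1.79914705e+02, -7.88953598e-03, -1.93614642e+01]), 'contact_force': array([ 0.28118034,  0.89964931, -0.36875259]), 'moment': array([0.02234377, 0.00079825, 0.01148451]), 'gripper_width': 0.08739535593395067}
```

View pics/top0.png

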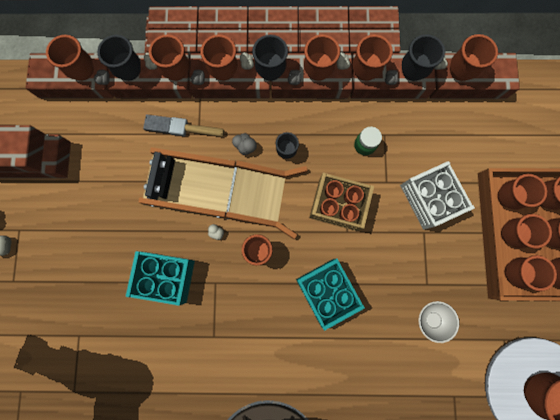

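View pics/side0.png

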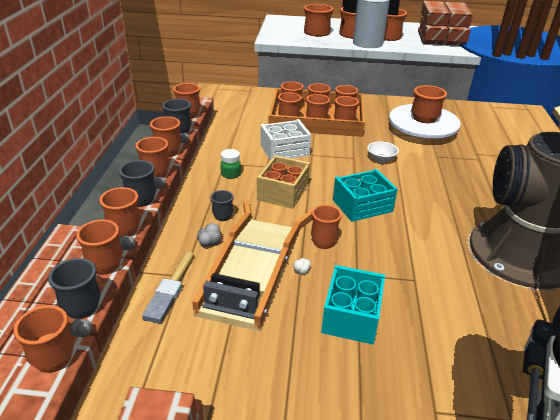

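The top view shows the natural-wood crate at (343,201), the ramp mouth near (300,205), with uphill to the left (+y). The steel lip is near (232,188) and the buffer near (160,177). The look-alikes are turquoise at (160,278) and (332,293), and white at (437,195). The wooden crate fits the description. Next I'll measure the crate and ramp from depth.

```bash
cat > h.py <<'E'
import numpy as np,cv2
def cloud(c):
    v,u=np.mgrid[:420,:560];z=c["depth"]
    P=np.stack([(u-c["cx"])/c["fx"]*z,(v-c["cy"])/c["fy"]*z,z],-1)
    X=(P-np.asarray(c["t"]))@np.asarray(c["R"]); X[z==0]=np.nan
    return X
E
python3 - <<'E'
import pickle,cv2,numpy as np
from h import *
d=pickle.load(open("c0.pkl","rb"))
X=cloud(d["top"])
for n,u,v in[("crate",343,201),("lip",232,188),("footmid",284,199),("mouthL",308,173),("mouthR",296,236),("pottall",257,245),("small",287,143),("stone",217,232),("table",300,205),("table2",330,240),("deck",190,180),("buf",160,177)]:
    print(n,np.round(np.nanmedian(X[v-1:v+2,u-1:u+2].reshape(-1,3),0)*1000))
# top-down map from both clouds, 1mm pixels; image up=+x, left=+y
M=np.full((330,460),-1.);x1,y1=.72,.36
for n in d:
    Q=cloud(d[n]).reshape(-1,3);Q=Q[~np.isnan(Q[:,0])]
    i=((x1-Q[:,0])*1000).astype(int);j=((y1-Q[:,1])*1000).astype(int)
    k=(i>=0)&(i<330)&(j>=0)&(j<460)
    np.maximum.at(M,(i[k],j[k]),Q[k,2]*1000)
np.save("M.npy",M)
# crate
Q=X[170:235,305:380].reshape(-1,3);Q=Q[(Q[:,2]>.062)&(Q[:,2]<.078)]
b=cv2.minAreaRect((Q[:,:2]*1000).astype(np.float32));print("crate",len(Q),b,np.median(Q[:,2]))
S=cloud(d["side"])[150:210,250:315].reshape(-1,3);S=S[(S[:,2]>.062)&(S[:,2]<.078)]
print("crate side",len(S),cv2.minAreaRect((S[:,:2]*1000).astype(np.float32)),np.median(S[:,2]))
im=d["top"]["image"][120:260,130:390];im=cv2.resize(im,None,fx=3,fy=3,interpolation=cv2.INTER_CUBIC)
cv2.imwrite("pics/crop.png",im)
E
```

```text
crate [ 577. -178.    9.]
lip [603.  89.  29.]
footmid [582. -35.   1.]
mouthL [648. -95.   2.]
mouthR [492. -64.   2.]
pottall [468.  28.  29.]
small [719. -42.  20.]
stone [498. 123.  25.]
table [568. -75.   0.]
table2 [ 483. -146.    1.]
deck [625. 193.  19.]
buf [628. 261.  36.]
crate 855 ((570.60546875, -167.131103515625), (120.41342163085938, 100.91574096679688), 74.83334350585938) 0.06797299504848925
crate side 609 ((568.8170166015625, -164.53524780273438), (127.9259262084961, 102.72052001953125), 74.91753387451172) 0.06696452506356677
```

View pics/crop.png

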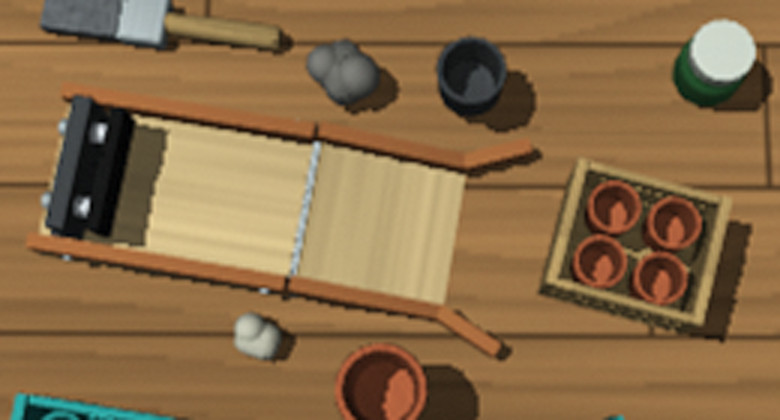

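The crop confirms the wooden crate with four terracotta pots, crop corners (583,160), (730,200), (700,325), (543,292). The lip runs (318,143) to (293,275), and the foot edge (465,178) to (443,303). I'll fit the ramp from depth points.

Run:
```python
import pickle,cv2,numpy as np
from scipy.optimize import least_squares
from h import *
d=pickle.load(open("c0.pkl","rb"));c=d["top"]
def ray(u,v,z):
    R=np.asarray(c["R"]);t=np.asarray(c["t"]);o=-R.T@t
    w=R.T@np.array([(u-c["cx"])/c["fx"],(v-c["cy"])/c["fy"],1]);return (o+w*(z-o[2])/w[2])*1000
f=lambda a,z:ray(130+a[0]/3,120+a[1]/3,z)
for n,a,b,z in[("foot",(465,178),(443,303),0),("lipfar",(315,143),(290,275),.028)]:
    A,B=f(a,z),f(b,z);print(n,A[:2],B[:2],(A+B)[:2]/2,np.linalg.norm(A-B),np.degrees(np.arctan2(A[1]-B[1],A[0]-B[0]))+90)
def model(x,y):
    z=np.where(x<0,0,np.where(x<118,x*28/118,np.where(x<124,28,18)));return z
for n in("top","side"):
    c2=d[n];X=cloud(c2).reshape(-1,3)*1000;col=c2["image"].reshape(-1,3).astype(float)
    def fr(p,X):
        a=np.radians(p[2]);D=X[:,:2]-p[:2];return D@[np.cos(a),np.sin(a)],D@[-np.sin(a),np.cos(a)]
    p=np.array([582.,-35,100,0])
    p[:2]=(f((465,178),0)+f((443,303),0))[:2]/2
    for it in range(2):
        x,y=fr(p,X);k=(x>8)&(x<112)&(abs(y)<48)|(x>130)&(x<220)&(abs(y)<48)
        Y=X[k&~np.isnan(X[:,0])]
        s=least_squares(lambda q:(lambda x,y:Y[:,2]-model(x,y)-q[3])(*fr(q,Y)),p,loss="soft_l1",diff_step=1e-3);print(n,len(Y),s.x,s.cost)
    # rails: profile of height across y on the slope / deck
        # lateral
    x,y=fr(p,X)
    for lo,hi in((20,60),(60,110),(130,180),(180,230)):
        k=(x>lo)&(x<hi)&(abs(y)<75)
        h=X[k,2]-model(x[k],y[k]);hy=y[k][(h>14)&(h<30)]
        print(lo,[np.round(np.percentile(g,[3,50,97]),1) for g in(hy[hy<0],hy[hy>0]) if len(g)])
```

```text
foot [632.07815054 -37.75649852] [528.33981703 -20.14792079] [580.20898379 -28.95220966] 105.22216424501906 80.36641606577432
lipfar [653.76599726  83.5915537 ] [546.40313985 100.84641489] [600.08456855  92.2189843 ] 108.7405783762089 80.86976303923619
top 3190 [ 5.80457651e+02 -3.14153812e+01  8.99966864e+01  1.29614738e-01] 20301.245663337155
top 3190 [ 5.80457651e+02 -3.14153812e+01  8.99966864e+01  1.29614738e-01] 20301.245663337155
20 [array([-74.7, -72.3, -69.3]), array([40.3, 50.3, 60.5])]
60 [array([23.4, 34.6, 45.5])]
130 [array([-3.8, -1.4, -0.5]), array([ 1.1, 10.8, 44.2])]
180 [array([-18.3,  -8.3,  -0.6]), array([0.1, 2.6, 6.7])]
side 2241 [ 5.80351874e+02 -2.97792207e+01  9.08562878e+01  3.72778480e-01] 16740.3843368121
side 2241 [ 5.80351874e+02 -2.97792207e+01  9.08562878e+01  3.72778480e-01] 16740.3843368121
20 [array([-73.9, -71.4, -66.5]), array([43.6, 54. , 67.1])]
60 [array([25.3, 36.8, 47. ])]
130 [array([-2.1, -0.2, -0.1]), array([ 2.6, 14. , 41.1])]
180 [array([-16.5,  -6.6,  -0.3]), array([ 0.3,  3.1, 10.2])]
```

Run:
```python
import pickle,numpy as np
from scipy.optimize import least_squares
from h import *
d=pickle.load(open("c0.pkl","rb"))
model=lambda x:np.where(x<0,0,np.where(x<118,x*28/118,np.where(x<124,28,18)))
def fr(p,X):
    a=np.radians(p[2]);D=X[:,:2]-p[:2];return D@[np.cos(a),np.sin(a)],D@[-np.sin(a),np.cos(a)]
for n in("top","side"):
    X=cloud(d[n]).reshape(-1,3)*1000;X=X[~np.isnan(X[:,0])]
    p=np.array([580.2,-29,80.6,0])
    x,y=fr(p,X);k=((x>8)&(x<112)|(x>130)&(x<215))&(abs(y)<48);Y=X[k]
    s=least_squares(lambda q:Y[:,2]-model(fr(q,Y)[0])-q[3],p,loss="soft_l1",x_scale=[1,1,.1,1]);print(n,len(Y),s.x,np.std(s.fun))
    for lo,hi in((10,60),(60,110),(130,180),(180,230)):
        k=(x>lo)&(x<hi)&(abs(y)<75)
        h=X[k,2]-model(x[k]);hy=y[k][(h>12)&(h<30)]
        print(lo,[np.round(np.percentile(g,[3,50,97]),1) for g in(hy[hy<0],hy[hy>0]) if len(g)])
    k=(x>230)&(x<300)&(abs(y)<45)&(X[:,2]>55);print("buffer x",np.percentile(x[k],[3,20,50,80,97]),X[k,2].max())
    a=np.array([[570.6,-167.1]]);print("crate in ramp",fr(p,a))
```

```text
top 3061 [ 1.94006439e+03 -2.47945955e+02  8.08138054e+01  1.03631658e+00] 1.6094028099414084
10 [array([-68.8, -62.4, -57. ]), array([55.1, 61.2, 66.7])]
60 [array([-68.8, -61.9, -56.7]), array([55.3, 61.3, 66.9])]
130 [array([-68.7, -61.2, -56.6]), array([55.3, 61.6, 67.1])]
180 [array([-68.5, -61.6, -56.5]), array([55.6, 61.7, 67.2])]
buffer x [268.01338147 270.21054356 278.22409796 295.04999798 299.29839832] 73.86821534742583
crate in ramp (array([-137.81354476]), array([-13.08422263]))
side 2003 [ 1.04799326e+03 -1.02605906e+02  8.09689002e+01  8.91194198e-01] 1.2381426929329167
10 [array([-66.1, -58.1, -54.6]), array([57.2, 64.5, 69.4])]
60 [array([-66.8, -58. , -54.1]), array([57.6, 64.1, 69.4])]
130 [array([-66.2, -57.8, -54.1]), array([57.6, 65. , 69.7])]
180 [array([-66.5, -58.1, -54.2]), array([57.8, 65.1, 69.7])]
buffer x [270.35508569 275.56946695 280.34159    282.69521864 299.30697522] 71.2526197755489
crate in ramp (array([-137.81354476]), array([-13.08422263]))
```

Ramp: origin about (580,-29) mm, heading about 80.8°. Rails are symmetric and the buffer face is near ramp x 269. The crate sits at ramp (-138,-13), yaw about -6°, with size and height as stated. I'll go behind its tail with the jaws half open, giving two contact points across the ramp.

>>> {"op": "step_arm", "data": {"increments": [{"tx": 14,"ty": -38,"az": -3.3,"claw": 0},{"tx": 14,"ty": -38,"az": -3.3,"claw": 0},{"tx": 14,"ty": -38,"az": -3.3,"claw": 0},{"tx": 14,"ty": -38,"az": -3.3,"claw": 0},{"tx": 14,"ty": -38,"az": -3.3,"claw": 0},{"tx": 14,"ty": -38,"az": -3.3,"claw": 0},{"tx": 14,"ty": -38,"az": -3.3,"claw": 0},{"tx": 14,"ty": -38,"az": -3.3,"claw": 0},{"tx": 14,"ty": -38,"az": -3.3,"claw": 0},{"tx": 14,"ty": -38,"az": -3.3,"claw": 0},{"tx": 14,"ty": -38,"az": -3.3,"claw": 0},{"tx": 14,"ty": -38,"az": -3.3,"claw": 0}]}}

```text
$.increments[0]: bad value
```

>>> {"op": "step_arm", "data": {"increments": [{"tx": 14,"ty": -38,"az": -3.3,"claw": 0},{"tx": 14,"ty": -38,"az": -3.3,"claw": 0},{"tx": 14,"ty": -38,"az": -3.3,"claw": 0},{"tx": 14,"ty": -38,"az": -3.3,"claw": 0},{"tx": 14,"ty": -38,"az": -3.3,"claw": 0},{"tx": 14,"ty": -38,"az": -3.3,"claw": 0},{"tx": 14,"ty": -38,"az": -3.3,"claw": 0},{"tx": 14,"ty": -38,"az": -3.3,"claw": 0},{"tx": 14,"ty": -38,"az": -3.3,"claw": 0},{"tx": 13,"ty": -38,"az": -3.3,"claw": 0},{"tx": 10,"ty": -23,"az": -3.5,"claw": 0},{"tx": 0,"ty": 0,"claw": 0}]}}

```text
$.increments[0]: bad value
```

>>> {"op": "step_arm", "data": {"increments": [{"tx": 14,"ty": -38,"tz": 0,"ax": 0,"ay": 0,"az": -3.3,"claw": 0}]}}

```text
time_s: 0.2
tcp_pos: [0.2367, 0.6008, 0.2435]
eef_rot: [179.9, -0.0, -22.6]
contact_force: [0.5, 0.6, -0.1]
gripper_width: 0.0839
```

All keys are required in each row.

>>> {"op": "step_arm", "data": {"increments": [{"tx": 14,"ty": -38,"tz": 0,"ax": 0,"ay": 0,"az": -3.3,"claw": 0},{"tx": 14,"ty": -38,"tz": 0,"ax": 0,"ay": 0,"az": -3.3,"claw": 0},{"tx": 14,"ty": -38,"tz": 0,"ax": 0,"ay": 0,"az": -3.3,"claw": 0},{"tx": 14,"ty": -38,"tz": 0,"ax": 0,"ay": 0,"az": -3.3,"claw": 0},{"tx": 14,"ty": -38,"tz": 0,"ax": 0,"ay": 0,"az": -3.3,"claw": 0},{"tx": 14,"ty": -38,"tz": 0,"ax": 0,"ay": 0,"az": -3.3,"claw": 0},{"tx": 14,"ty": -38,"tz": 0,"ax": 0,"ay": 0,"az": -3.3,"claw": 0},{"tx": 14,"ty": -38,"tz": 0,"ax": 0,"ay": 0,"az": -3.3,"claw": 0},{"tx": 14,"ty": -38,"tz": 0,"ax": 0,"ay": 0,"az": -3.3,"claw": 0},{"tx": 14,"ty": -38,"tz": 0,"ax": 0,"ay": 0,"az": -3.3,"claw": 0},{"tx": 14,"ty": -38,"tz": 0,"ax": 0,"ay": 0,"az": -3.3,"claw": 0},{"tx": 14,"ty": -38,"tz": 0,"ax": 0,"ay": 0,"az": -3.3,"claw": 0}]}}

```text
time_s: 1.4
tcp_pos: [0.4057, 0.1412, 0.2456]
eef_rot: [-180.0, 0.0, -62.4]
contact_force: [1.3, 0.7, -0.0]
gripper_width: 0.0439
```

>>> {"op": "step_arm", "data": {"increments": [{"tx": 14,"ty": -38,"tz": 0,"ax": 0,"ay": 0,"az": -3.3,"claw": 0},{"tx": 14,"ty": -38,"tz": 0,"ax": 0,"ay": 0,"az": -3.3,"claw": 0},{"tx": 14,"ty": -38,"tz": 0,"ax": 0,"ay": 0,"az": -3.3,"claw": 0},{"tx": 14,"ty": -38,"tz": 0,"ax": 0,"ay": 0,"az": -3.3,"claw": 0},{"tx": 14,"ty": -38,"tz": 0,"ax": 0,"ay": 0,"az": -3.3,"claw": 0},{"tx": 14,"ty": -38,"tz": 0,"ax": 0,"ay": 0,"az": -3.3,"claw": 0},{"tx": 14,"ty": -38,"tz": 0,"ax": 0,"ay": 0,"az": -3.3,"claw": 0},{"tx": 14,"ty": -38,"tz": 0,"ax": 0,"ay": 0,"az": -3.3,"claw": 0},{"tx": 14,"ty": -38,"tz": 0,"ax": 0,"ay": 0,"az": -3.3,"claw": 0},{"tx": 10,"ty": -30,"tz": 0,"ax": 0,"ay": 0,"az": -3.3,"claw": 0},{"tx": 0,"ty": 0,"tz": 0,"ax": 0,"ay": 0,"az": 0,"claw": 0}]}}

```text
time_s: 2.5
tcp_pos: [0.5421, -0.2322, 0.2442]
eef_rot: [179.9, -0.0, -95.5]
contact_force: [-0.4, 0.2, -0.3]
gripper_width: 0.0439
```

Run:
```python
from plant import r, optics
s=r.get_state();print({k:s[k] for k in("time_s","tcp_pos","eef_rot","contact_force","gripper_width","joints")})
import cv2
c=optics.capture("wrist");cv2.imwrite("pics/w1.png",c["image"])
```

```text
{'time_s': 2.5, 'tcp_pos': array([ 0.54205377, -0.23224325,  0.24423176]), 'eef_rot': array([ 1.79887317e+02, -2.75361202e-02, -9.55460861e+01]), 'contact_force': array([-0.44249045,  0.20090657, -0.32730213]), 'gripper_width': 0.043942540759662585, 'joints': array([-4.19636944e+00,  1.26856914e+01, -1.05000961e+01,  2.70368959e-02,
       -6.69275148e+01, -1.36036394e+00])}
```

View pics/w1.png

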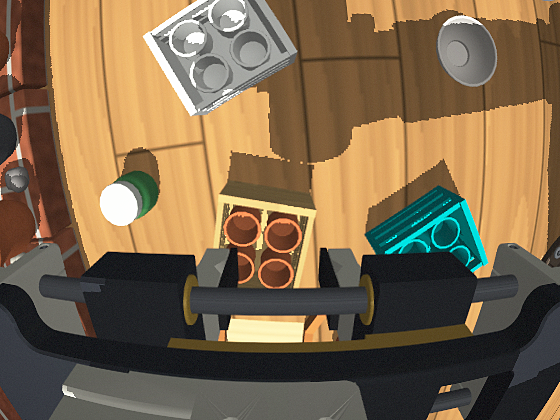

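Run:
```python
import pickle
from h import *
d=pickle.load(open("c0.pkl","rb"));X=cloud(d["top"])
for n,(a,b,e,f) in{"crate":(170,235,305,380),"white":(150,240,395,480)}.items():
    Q=X[a:b,e:f].reshape(-1,3);Q=Q[(Q[:,2]>.055)&(Q[:,2]<.078)]
    print(n,np.round(cv2.boxPoints(cv2.minAreaRect((Q[:,:2]*1000).astype(np.float32)))))
Q=X[150:240,395:480].reshape(-1,3);Q=Q[(Q[:,2]>.01)&(Q[:,2]<.09)];print("white ymax",Q[:,1].max(),Q[np.argmax(Q[:,1])])
```

```text
crate [[ 506. -212.]
 [ 604. -238.]
 [ 635. -122.]
 [ 538.  -96.]]
white [[ 511. -369.]
 [ 554. -461.]
 [ 663. -411.]
 [ 620. -318.]]
white ymax -0.31868325844540046 [ 0.61924656 -0.31868326  0.03359871]
```

Clear gap: the tail corner is at (604,-238) and the white crate's nearest corner at (620,-318). Moving down behind the tail.

>>> {"op": "step_arm", "data": {"increments": [{"tx": 11,"ty": -27,"tz": 0,"ax": 0,"ay": 0,"az": -3.7,"claw": 0},{"tx": 0,"ty": 0,"tz": -40,"ax": 0,"ay": 0,"az": 0,"claw": 0},{"tx": 0,"ty": 0,"tz": -40,"ax": 0,"ay": 0,"az": 0,"claw": 0},{"tx": 0,"ty": 0,"tz": -40,"ax": 0,"ay": 0,"az": 0,"claw": 0},{"tx": 0,"ty": 0,"tz": -40,"ax": 0,"ay": 0,"az": 0,"claw": 0},{"tx": 0,"ty": 0,"tz": -34,"ax": 0,"ay": 0,"az": 0,"claw": 0},{"tx": 0,"ty": 0,"tz": 0,"ax": 0,"ay": 0,"az": 0,"claw": 0}]}}

```text
time_s: 3.25
tcp_pos: [0.549, -0.2545, 0.0471]
eef_rot: [179.5, 0.0, -98.9]
contact_force: [-0.2, 0.4, -1.1]
gripper_width: 0.0438
```

>>> {"op": "step_arm", "data": {"increments": [{"tx": 0.6,"ty": 4,"tz": 0,"ax": 0,"ay": 0,"az": 0,"claw": 0},{"tx": 0.6,"ty": 4,"tz": 0,"ax": 0,"ay": 0,"az": 0,"claw": 0},{"tx": 0.6,"ty": 4,"tz": 0,"ax": 0,"ay": 0,"az": 0,"claw": 0},{"tx": 0.6,"ty": 4,"tz": 0,"ax": 0,"ay": 0,"az": 0,"claw": 0},{"tx": 0.6,"ty": 4,"tz": 0,"ax": 0,"ay": 0,"az": 0,"claw": 0},{"tx": 0.6,"ty": 4,"tz": 0,"ax": 0,"ay": 0,"az": 0,"claw": 0},{"tx": 0.6,"ty": 4,"tz": 0,"ax": 0,"ay": 0,"az": 0,"claw": 0}]}}

```text
time_s: 3.95
tcp_pos: [0.5573, -0.2281, 0.052]
eef_rot: [-179.9, -0.0, -99.0]
contact_force: [0.6, -2.3, 1.2]
gripper_width: 0.0438
```

```bash
cat >> h.py <<'E'
O=np.array([580.,-29]);A=np.radians(80.8);ex=np.array([np.cos(A),np.sin(A)]);ny=np.array([-np.sin(A),np.cos(A)])
def look(u0,v0,u1,v1,zl,zh,name=None):
    from plant import r,optics
    s=r.get_state();p=s["tcp_pos"]*1000
    f=s["contact_force"]
    D=p[:2]-O;print("t",round(s["time_s"],2),"tcp ramp",np.round([D@ex,D@ny,p[2]],1),"force along/across/z",np.round([f[:2]@ex,f[:2]@ny,f[2]],1),"yaw",round(s["eef_rot"][2],1))
    c=optics.capture("top");X=cloud(c)
    if name: cv2.imwrite(name,cv2.resize(c["image"][100:280,120:420],None,fx=2.6,fy=2.6))
    Q=X[v0:v1,u0:u1].reshape(-1,3)*1000;Q=Q[(Q[:,2]>zl)&(Q[:,2]<zh)]
    D=Q[:,:2]-O;E=np.stack([D@ex,D@ny],1).astype(np.float32)
    return c,X,E,Q
E
python3 - <<'E'
from h import *
c,X,E,Q=look(270,170,385,240,55,78,"pics/t2.png")
print(len(E),cv2.minAreaRect(E))
E
```

```text
t 3.95 tcp ramp [-200.1   -9.4   52. ] force along/across/z [-2.1 -1.   1.2] yaw -99.0
151 ((-155.9741973876953, 8.460147857666016), (71.3051528930664, 76.53424835205078), 10.112173080444336)
```

View pics/t2.png

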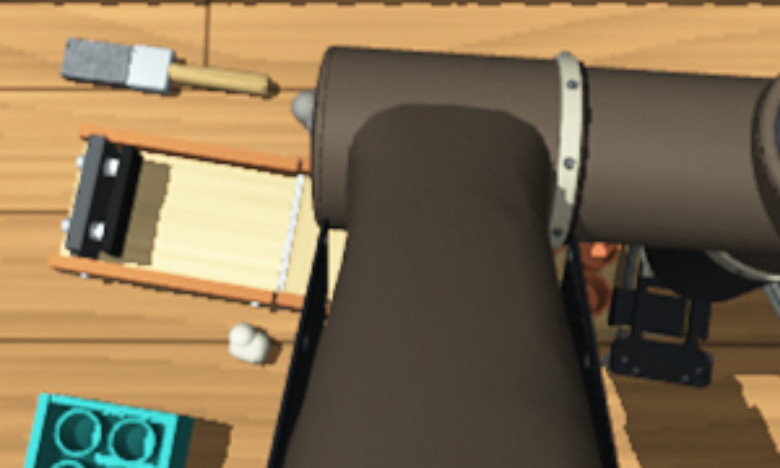

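The arm hides the crate from the top camera; the side camera looks along -y at the crate's front, so I'll use that.

```bash
sed -i 's/capture("top")/capture("side")/; s/\[100:280,120:420\]/[110:330,170:400]/' h.py
cat >> h.py <<'E'
def front(name=None,xmin=-230,xmax=200,zl=45,zh=80):
    # front board of the crate: wood-coloured points in the channel, facing uphill
    c,X,E,Q=look(0,0,560,420,zl,zh,name)
    k=(abs(E[:,1])<80)&(E[:,0]>xmin)&(E[:,0]<xmax);E=E[k]
    b=np.round(E[:,1]/10)*10
    print([(int(v),round(float(np.percentile(E[b==v,0],97)),1)) for v in np.unique(b)]);
    m=E[:,0]>np.percentile(E[:,0],97)-14
    print("y range of front",np.percentile(E[m,1],[1,99]))
E
python3 -c "
from h import *
front('pics/s2.png')"
```

```text
t 4.0 tcp ramp [-199.6   -9.2   51.8] force along/across/z [ 0.1 -0.1  0.2] yaw -98.9
[(-70, 120.4), (-60, 121.5), (-50, -65.0), (-40, -64.5), (-30, -65.8), (-20, -65.0), (-10, -65.3), (0, -64.2), (10, -65.0), (20, -63.5), (30, -63.2), (40, -63.4), (50, -149.2), (60, 138.2), (70, 130.7)]
y range of front [-67.47550598  68.34854271]
```

View pics/s2.png

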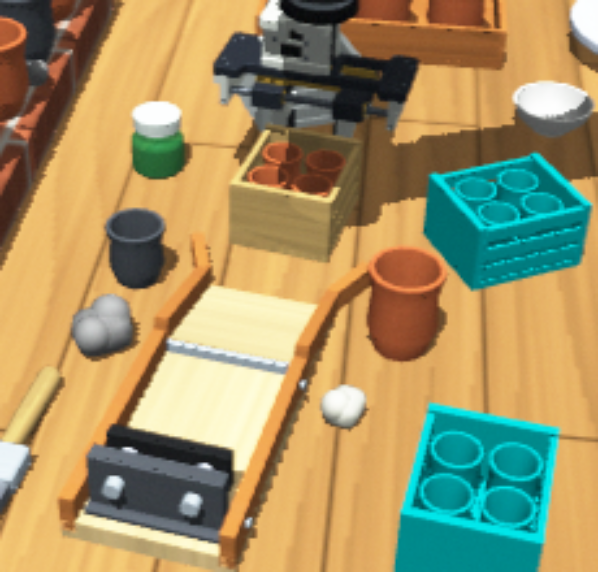

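The crate's front board now sits square at ramp x about -65, centred about y -4. The gripper is clear behind the tail. I'll push toward the foot with a slight lateral correction.

>>> {"op": "step_arm", "data": {"increments": [{"tx": 0.4,"ty": 5,"tz": 0,"ax": 0,"ay": 0,"az": 0,"claw": 0},{"tx": 0.4,"ty": 5,"tz": 0,"ax": 0,"ay": 0,"az": 0,"claw": 0},{"tx": 0.4,"ty": 5,"tz": 0,"ax": 0,"ay": 0,"az": 0,"claw": 0},{"tx": 0.4,"ty": 5,"tz": 0,"ax": 0,"ay": 0,"az": 0,"claw": 0},{"tx": 0.4,"ty": 5,"tz": 0,"ax": 0,"ay": 0,"az": 0,"claw": 0},{"tx": 0.4,"ty": 5,"tz": 0,"ax": 0,"ay": 0,"az": 0,"claw": 0},{"tx": 0.4,"ty": 5,"tz": 0,"ax": 0,"ay": 0,"az": 0,"claw": 0},{"tx": 0.4,"ty": 5,"tz": 0,"ax": 0,"ay": 0,"az": 0,"claw": 0},{"tx": 0.4,"ty": 5,"tz": 0,"ax": 0,"ay": 0,"az": 0,"claw": 0},{"tx": 0.4,"ty": 5,"tz": 0,"ax": 0,"ay": 0,"az": 0,"claw": 0}]}}

```text
time_s: 5.05
tcp_pos: [0.5608, -0.1777, 0.0514]
eef_rot: [180.0, 0.0, -99.0]
contact_force: [-0.7, -1.3, -1.8]
gripper_width: 0.0439
```

```bash
python3 -c "
from h import *
front(xmax=100)"
```

```text
t 5.05 tcp ramp [-149.8   -4.8   51.4] force along/across/z [-1.4  0.5 -1.8] yaw -99.0
[(-70, 96.9), (-60, 97.7), (-50, -16.7), (-40, -16.2), (-30, -16.5), (-20, -16.2), (-10, -15.3), (0, -16.4), (10, -16.3), (20, -16.5), (30, -16.6), (40, -16.1), (50, -18.0), (60, 98.3), (70, 98.6)]
y range of front [-47.94415207  50.83925095]
```

Centred within a couple of mm and square. Now I'll push up the slope while tilting the fingertips uphill about 13°, so the fingers lie flush with the tail board on the slope and the body stays back.

>>> {"op": "step_arm", "data": {"increments": [{"tx": 0.8,"ty": 4.5,"tz": 0,"ax": 3.2,"ay": -0.5,"az": 0,"claw": 0},{"tx": 0.8,"ty": 4.5,"tz": 0,"ax": 3.2,"ay": -0.5,"az": 0,"claw": 0},{"tx": 0.8,"ty": 4.5,"tz": 0,"ax": 3.2,"ay": -0.5,"az": 0,"claw": 0},{"tx": 0.8,"ty": 4.5,"tz": 0,"ax": 3.2,"ay": -0.5,"az": 0,"claw": 0},{"tx": 0.8,"ty": 5,"tz": 0,"ax": 0,"ay": 0,"az": 0,"claw": 0},{"tx": 0.8,"ty": 5,"tz": 0,"ax": 0,"ay": 0,"az": 0,"claw": 0},{"tx": 0.8,"ty": 5,"tz": 0,"ax": 0,"ay": 0,"az": 0,"claw": 0},{"tx": 0.8,"ty": 5,"tz": 0,"ax": 0,"ay": 0,"az": 0,"claw": 0},{"tx": 0.8,"ty": 5,"tz": 0,"ax": 0,"ay": 0,"az": 0,"claw": 0},{"tx": 0.8,"ty": 5,"tz": 0,"ax": 0,"ay": 0,"az": 0,"claw": 0},{"tx": 0.8,"ty": 5,"tz": 0,"ax": 0,"ay": 0,"az": 0,"claw": 0}]}}

```text
time_s: 6.2
tcp_pos: [0.5697, -0.1245, 0.0516]
eef_rot: [180.0, 13.0, -98.9]
contact_force: [-0.7, -2.9, 1.3]
gripper_width: 0.044
```

```bash
python3 -c "
from h import *
front(xmin=-150,xmax=110)"
```

```text
t 6.2 tcp ramp [-95.9  -5.1  51.6] force along/across/z [-3.   0.3  1.3] yaw -98.9
[(-70, 104.6), (-60, 109.1), (-50, 39.2), (-40, 39.5), (-30, 39.2), (-20, 39.8), (-10, 39.0), (0, 39.7), (10, 38.9), (20, 38.5), (30, 38.7), (40, 39.4), (50, 38.4), (60, 109.1), (70, 107.4)]
y range of front [-62.85126564  64.62060028]
```

>>> {"op": "step_arm", "data": {"increments": [{"tx": 1.0,"ty": 6,"tz": 0.5,"ax": 0,"ay": 0,"az": 0,"claw": 0},{"tx": 1.0,"ty": 6,"tz": 0.5,"ax": 0,"ay": 0,"az": 0,"claw": 0},{"tx": 0.9,"ty": 6,"tz": 0.5,"ax": 0,"ay": 0,"az": 0,"claw": 0},{"tx": 0.9,"ty": 6,"tz": 0.5,"ax": 0,"ay": 0,"az": 0,"claw": 0},{"tx": 0.9,"ty": 6,"tz": 0.5,"ax": 0,"ay": 0,"az": 0,"claw": 0},{"tx": 0.9,"ty": 6,"tz": 0.5,"ax": 0,"ay": 0,"az": 0,"claw": 0}]}}

```text
time_s: 6.85
tcp_pos: [0.5753, -0.0886, 0.0546]
eef_rot: [180.0, 13.0, -99.0]
contact_force: [-0.8, -1.9, -0.4]
gripper_width: 0.0439
```

>>> {"op": "step_arm", "data": {"increments": [{"tx": 0.9,"ty": 6,"tz": 0.5,"ax": 0,"ay": 0,"az": 0,"claw": 0},{"tx": 0.9,"ty": 6,"tz": 0.5,"ax": 0,"ay": 0,"az": 0,"claw": 0},{"tx": 0.9,"ty": 6,"tz": 0.5,"ax": 0,"ay": 0,"az": 0,"claw": 0},{"tx": 0.9,"ty": 6,"tz": 0.5,"ax": 0,"ay": 0,"az": 0,"claw": 0},{"tx": 0.9,"ty": 6,"tz": 0.5,"ax": 0,"ay": 0,"az": 0,"claw": 0},{"tx": 0.9,"ty": 6,"tz": 0.5,"ax": 0,"ay": 0,"az": 0,"claw": 0}]}}

```text
time_s: 7.45
tcp_pos: [0.5808, -0.0527, 0.0576]
eef_rot: [180.0, 13.0, -99.0]
contact_force: [-0.4, -2.0, -1.3]
gripper_width: 0.044
```

```bash
python3 -c "
from h import *
front('pics/s3.png',xmin=-100,xmax=200,zl=60,zh=120)"
```

```text
t 7.45 tcp ramp [-23.2  -4.5  57.6] force along/across/z [-2.1  0.1 -1.3] yaw -99.0
[(-80, -57.0), (-70, -57.5), (-60, 1.9), (-50, 109.1), (-40, 110.7), (-30, 110.1), (-20, 109.8), (-10, 111.1), (0, 110.7), (10, 111.0), (20, 109.8), (30, 110.0), (40, 110.6), (50, 109.1), (80, 4.3)]
y range of front [-47.97258194  51.11773338]
```

View pics/s3.png

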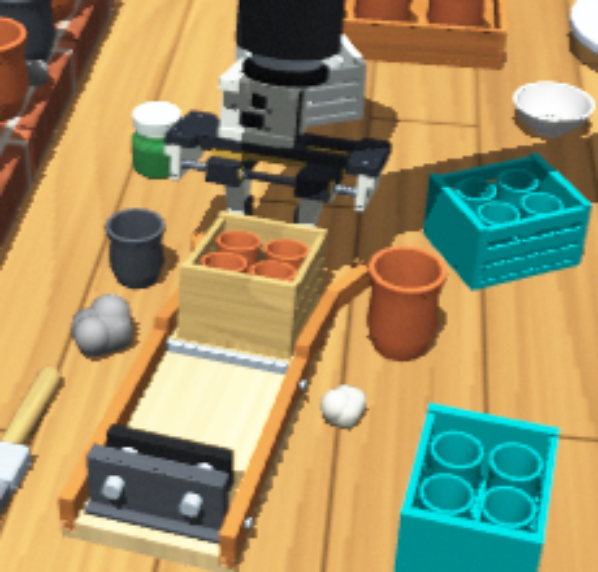

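Crate square and centred in the channel, front at the lip (crop about (235,345)). Continuing up the slope, rising with it.

>>> {"op": "step_arm", "data": {"increments": [{"tx": 0.9,"ty": 6,"tz": 1.5,"ax": 0,"ay": 0,"az": 0,"claw": 0},{"tx": 0.9,"ty": 6,"tz": 1.5,"ax": 0,"ay": 0,"az": 0,"claw": 0},{"tx": 0.9,"ty": 6,"tz": 1.5,"ax": 0,"ay": 0,"az": 0,"claw": 0},{"tx": 0.9,"ty": 6,"tz": 1.5,"ax": 0,"ay": 0,"az": 0,"claw": 0},{"tx": 0.9,"ty": 6,"tz": 1.5,"ax": 0,"ay": 0,"az": 0,"claw": 0}]}}

```text
time_s: 8.0
tcp_pos: [0.5853, -0.0227, 0.0653]
eef_rot: [180.0, 13.0, -99.0]
contact_force: [-0.3, -2.6, -0.7]
gripper_width: 0.0443
```

>>> {"op": "step_arm", "data": {"increments": [{"tx": 0.8,"ty": 5,"tz": 1.2,"ax": 0,"ay": 0,"az": 0,"claw": 0},{"tx": 0.8,"ty": 5,"tz": 1.2,"ax": 0,"ay": 0,"az": 0,"claw": 0},{"tx": 0.8,"ty": 5,"tz": 1.2,"ax": 0,"ay": 0,"az": 0,"claw": 0},{"tx": 0.8,"ty": 5,"tz": 1.2,"ax": 0,"ay": 0,"az": 0,"claw": 0},{"tx": 0.8,"ty": 5,"tz": 1.2,"ax": 0,"ay": 0,"az": 0,"claw": 0}]}}

```text
time_s: 8.5
tcp_pos: [0.5893, 0.0021, 0.0713]
eef_rot: [180.0, 12.9, -99.0]
contact_force: [-0.0, -4.5, 1.3]
gripper_width: 0.0437
```

```bash
cat >> h.py <<'E'
def prof(lo=40,hi=130,name=None):
    # side profile of crate top rim / front: max height per ramp x bin, |y|<52
    c,X,E,Q=look(0,0,560,420,15,140,name)
    k=(abs(E[:,1]-1)<45);E=E[k];z=Q[k,2];b=np.round(E[:,0]/10)*10
    print([(int(v),round(float(np.percentile(z[b==v],97)))) for v in np.unique(b) if -20<v<300])
E
python3 -c "
from h import *
prof()"
```

```text
t 8.5 tcp ramp [32.2 -4.3 71.3] force along/across/z [-4.5 -0.7  1.3] yaw -99.0
[(-10, 114), (0, 124), (10, 129), (20, 136), (30, 138), (40, 115), (50, 139), (60, 138), (70, 86), (80, 88), (90, 90), (100, 93), (110, 93), (120, 96), (130, 100), (140, 100), (150, 106), (160, 107), (170, 82), (180, 22), (190, 21), (200, 22), (210, 21), (220, 21), (230, 22), (240, 20), (250, 22), (260, 18), (270, 69), (280, 69), (290, 67)]
```

>>> {"op": "step_arm", "data": {"increments": [{"tx": 0.6,"ty": 4,"tz": 1.2,"ax": 0,"ay": 0,"az": 0,"claw": 0},{"tx": 0.6,"ty": 4,"tz": 2,"ax": 0,"ay": 0,"az": 0,"claw": 0},{"tx": 0.6,"ty": 4,"tz": 2,"ax": 0,"ay": 0,"az": 0,"claw": 0},{"tx": 0.6,"ty": 4,"tz": 2,"ax": 0,"ay": 0,"az": 0,"claw": 0}]}}

```text
time_s: 8.95
tcp_pos: [0.5919, 0.018, 0.0787]
eef_rot: [-180.0, 13.0, -98.9]
contact_force: [-1.4, -4.7, 2.5]
gripper_width: 0.0436
```

```bash
python3 -c "
from h import *
prof()"
```

```text
t 8.95 tcp ramp [48.3 -4.2 78.7] force along/across/z [-4.8  0.6  2.5] yaw -98.9
[(10, 127), (20, 133), (30, 135), (40, 136), (50, 124), (60, 110), (70, 138), (80, 91), (90, 94), (100, 94), (110, 93), (120, 96), (130, 94), (140, 94), (150, 98), (160, 99), (170, 104), (180, 103), (190, 62), (200, 22), (210, 21), (220, 22), (230, 22), (240, 21), (250, 20), (260, 20), (270, 69), (280, 69), (290, 67)]
```

Tipping has begun, and the tail is pushing the tool up. I'll rise with it.

>>> {"op": "step_arm", "data": {"increments": [{"tx": 0.3,"ty": 2,"tz": 3,"ax": 0,"ay": 0,"az": 0,"claw": 0},{"tx": 0.3,"ty": 2,"tz": 3,"ax": 0,"ay": 0,"az": 0,"claw": 0},{"tx": 0.3,"ty": 2,"tz": 3,"ax": 0,"ay": 0,"az": 0,"claw": 0}]}}

```text
time_s: 9.3
tcp_pos: [0.5925, 0.0243, 0.0874]
eef_rot: [180.0, 13.0, -99.0]
contact_force: [0.8, -0.9, -0.4]
gripper_width: 0.0442
```

```bash
python3 -c "
from h import *
prof()"
```

```text
t 9.3 tcp ramp [54.6 -3.9 87.4] force along/across/z [-0.7 -0.9 -0.4] yaw -99.0
[(20, 140), (30, 139), (40, 127), (50, 133), (60, 131), (70, 112), (80, 108), (90, 108), (100, 98), (110, 99), (120, 95), (130, 95), (140, 90), (150, 90), (160, 90), (170, 90), (180, 87), (190, 89), (200, 90), (210, 22), (220, 21), (230, 21), (240, 21), (250, 22), (260, 20), (270, 69), (280, 69), (290, 67)]
```

The crate has tipped nose-down onto the deck, with tail top at 108 mm. Pushing on over the lip, lowering slightly.

>>> {"op": "step_arm", "data": {"increments": [{"tx": 0.8,"ty": 5,"tz": -0.6,"ax": 0,"ay": 0,"az": 0,"claw": 0},{"tx": 0.8,"ty": 5,"tz": -0.6,"ax": 0,"ay": 0,"az": 0,"claw": 0},{"tx": 0.8,"ty": 5,"tz": -0.8,"ax": 0,"ay": 0,"az": 0,"claw": 0},{"tx": 0.8,"ty": 5,"tz": -0.8,"ax": 0,"ay": 0,"az": 0,"claw": 0},{"tx": 0.8,"ty": 5,"tz": -0.8,"ax": 0,"ay": 0,"az": 0,"claw": 0}]}}

```text
time_s: 9.85
tcp_pos: [0.5963, 0.0492, 0.0833]
eef_rot: [179.9, 12.9, -99.0]
contact_force: [-0.9, -0.9, -1.5]
gripper_width: 0.0437
```

>>> {"op": "step_arm", "data": {"increments": [{"tx": 0.6,"ty": 4,"tz": -0.8,"ax": 0,"ay": 0,"az": 0,"claw": 0},{"tx": 0.6,"ty": 4,"tz": -0.8,"ax": 0,"ay": 0,"az": 0,"claw": 0},{"tx": 0.6,"ty": 4,"tz": -0.8,"ax": 0,"ay": 0,"az": 0,"claw": 0}]}}

```text
time_s: 10.15
tcp_pos: [0.5984, 0.0611, 0.0813]
eef_rot: [180.0, 12.9, -98.9]
contact_force: [-0.3, -1.7, 1.0]
gripper_width: 0.044
```

```bash
python3 -c "
from h import *
prof()"
```

```text
t 10.15 tcp ramp [91.9 -3.8 81.3] force along/across/z [-1.8  0.1  1. ] yaw -98.9
[(60, 130), (70, 134), (80, 137), (90, 128), (100, 123), (110, 102), (120, 102), (130, 92), (140, 93), (150, 93), (160, 90), (170, 90), (180, 87), (190, 89), (200, 88), (210, 88), (220, 89), (230, 90), (240, 22), (250, 19), (260, 19), (270, 69), (280, 69), (290, 67)]
```

>>> {"op": "step_arm", "data": {"increments": [{"tx": 0.5,"ty": 3,"tz": -0.6,"ax": 0,"ay": 0,"az": 0,"claw": 0},{"tx": 0.5,"ty": 3,"tz": -0.6,"ax": 0,"ay": 0,"az": 0,"claw": 0},{"tx": 0.5,"ty": 3,"tz": -0.6,"ax": 0,"ay": 0,"az": 0,"claw": 0},{"tx": 0.5,"ty": 3,"tz": -0.6,"ax": 0,"ay": 0,"az": 0,"claw": 0}]}}

```text
time_s: 10.6
tcp_pos: [0.6006, 0.0729, 0.0791]
eef_rot: [-180.0, 13.0, -99.0]
contact_force: [-0.1, -2.7, 2.6]
gripper_width: 0.0441
```

>>> {"op": "step_arm", "data": {"increments": [{"tx": 0.5,"ty": 3,"tz": -0.6,"ax": 0,"ay": 0,"az": 0,"claw": 0},{"tx": 0.5,"ty": 3,"tz": -0.6,"ax": 0,"ay": 0,"az": 0,"claw": 0}]}}

```text
time_s: 10.8
tcp_pos: [0.6014, 0.079, 0.0777]
eef_rot: [180.0, 13.0, -99.0]
contact_force: [-0.4, -3.2, 3.1]
gripper_width: 0.0437
```

```bash
python3 -c "
from h import *
prof(name='pics/s4.png')"
```

```text
t 10.8 tcp ramp [110.1  -3.9  77.7] force along/across/z [-3.2 -0.2  3.1] yaw -99.0
[(60, 17), (70, 97), (80, 128), (90, 132), (100, 137), (110, 123), (120, 130), (130, 102), (140, 140), (150, 90), (160, 91), (170, 89), (180, 92), (190, 88), (200, 87), (210, 87), (220, 86), (230, 88), (240, 90), (250, 90), (260, 21), (270, 69), (280, 69), (290, 67)]
```

View pics/s4.png

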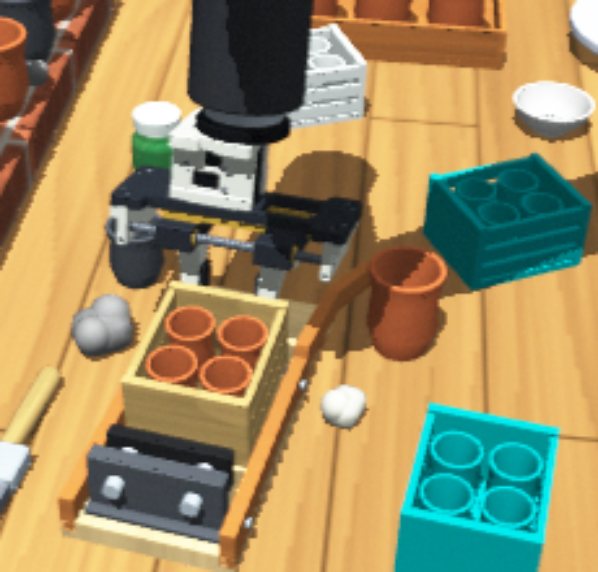

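```bash
cat >> h.py <<'E'
def rim():
    c,X,E,Q=look(0,0,560,420,75,112)
    k=(abs(abs(E[:,1]-1)-46)<6)&(E[:,0]>150)&(E[:,0]<275)
    z=Q[k,2];x=E[k,0]
    for _ in range(4):
        p=np.polyfit(x,z,1);g=abs(z-np.polyval(p,x))<2.5 if _ else z>np.median(z)-6;x,z=x[g],z[g]
    print("rim",len(x),"pitch deg",np.degrees(np.arctan(p[0])),"z at 150,250",np.polyval(p,[150,250]))
    f=(abs(E[:,1]-1)<44)&(E[:,0]<268)&(Q[:,2]<92);print("front top x",np.percentile(E[f,0],[90,97,99.5]))
E
python3 -c "
from h import *
rim()"
```

```text
t 10.85 tcp ramp [110.5  -3.8  77.5] force along/across/z [-1.1 -1.   2.2] yaw -99.0
rim 203 pitch deg -3.0934991878681553 z at 150,250 [91.52828935 86.12386221]
front top x [245.48809357 247.36283371 248.61573502]
```

>>> {"op": "step_arm", "data": {"increments": [{"tx": 0.5,"ty": 3,"tz": 0,"ax": 0,"ay": 0,"az": 0,"claw": 0},{"tx": 0.5,"ty": 3,"tz": 0,"ax": 0,"ay": 0,"az": 0,"claw": 0}]}}

```text
time_s: 11.1
tcp_pos: [0.6019, 0.085, 0.0772]
eef_rot: [179.9, 12.9, -99.0]
contact_force: [-0.6, -1.6, -0.4]
gripper_width: 0.0437
```

```bash
python3 -c "
from h import *
rim()"
```

```text
t 11.1 tcp ramp [116.1  -3.4  77.2] force along/across/z [-1.7  0.4 -0.4] yaw -99.0
rim 219 pitch deg -1.5256570646875562 z at 150,250 [89.02976618 86.36636277]
front top x [250.20621643 251.91583984 253.15360962]
```

>>> {"op": "step_arm", "data": {"increments": [{"tx": -0.8,"ty": -5,"tz": 0,"ax": 0,"ay": 0,"az": 0,"claw": 0},{"tx": -0.8,"ty": -5,"tz": 0,"ax": 0,"ay": 0,"az": 0,"claw": 0}]}}

```text
time_s: 11.35
tcp_pos: [0.6007, 0.0748, 0.0776]
eef_rot: [180.0, 13.0, -98.9]
contact_force: [0.2, -0.4, -0.4]
gripper_width: 0.0438
```

```bash
python3 -c "
from h import *
rim()"
```

```text
t 11.35 tcp ramp [105.8  -3.8  77.6] force along/across/z [-0.4 -0.2 -0.4] yaw -98.9
rim 206 pitch deg 0.41113627645068973 z at 150,250 [85.06220919 85.77978967]
front top x [249.98982544 251.53352905 252.92018852]
```

Dropped and lying flat (pitch about 0). Now I'll lower a little and push toward the buffer in small steps.

>>> {"op": "step_arm", "data": {"increments": [{"tx": 0,"ty": 0,"tz": -8,"ax": 0,"ay": 0,"az": 0,"claw": 0},{"tx": 0.8,"ty": 5,"tz": 0,"ax": 0,"ay": 0,"az": 0,"claw": 0},{"tx": 0.5,"ty": 3,"tz": 0,"ax": 0,"ay": 0,"az": 0,"claw": 0},{"tx": 0.3,"ty": 2,"tz": 0,"ax": 0,"ay": 0,"az": 0,"claw": 0},{"tx": 0.3,"ty": 2,"tz": 0,"ax": 0,"ay": 0,"az": 0,"claw": 0}]}}

```text
time_s: 11.9
tcp_pos: [0.6025, 0.087, 0.0696]
eef_rot: [180.0, 12.9, -98.9]
contact_force: [-0.9, -1.8, -0.5]
gripper_width: 0.0438
```

>>> {"op": "step_arm", "data": {"increments": [{"tx": 0.2,"ty": 1.5,"tz": 0,"ax": 0,"ay": 0,"az": 0,"claw": 0},{"tx": 0.2,"ty": 1.5,"tz": 0,"ax": 0,"ay": 0,"az": 0,"claw": 0},{"tx": 0.2,"ty": 1.5,"tz": 0,"ax": 0,"ay": 0,"az": 0,"claw": 0}]}}

```text
time_s: 12.2
tcp_pos: [0.6031, 0.0913, 0.0696]
eef_rot: [180.0, 12.9, -99.0]
contact_force: [-0.1, -1.6, -0.2]
gripper_width: 0.0437
```

```bash
python3 -c "
from h import *
rim()"
```

```text
t 12.2 tcp ramp [122.5  -3.5  69.6] force along/across/z [-1.6 -0.2 -0.2] yaw -99.0
rim 220 pitch deg 0.15288955900084608 z at 150,250 [85.34916154 85.61600479]
front top x [255.82475586 257.48148285 258.4651033 ]
```

>>> {"op": "step_arm", "data": {"increments": [{"tx": 0.2,"ty": 1.5,"tz": 0,"ax": 0,"ay": 0,"az": 0,"claw": 0},{"tx": 0.2,"ty": 1.5,"tz": 0,"ax": 0,"ay": 0,"az": 0,"claw": 0},{"tx": 0.2,"ty": 1.5,"tz": 0,"ax": 0,"ay": 0,"az": 0,"claw": 0}]}}

```text
time_s: 12.55
tcp_pos: [0.6038, 0.0959, 0.0696]
eef_rot: [180.0, 13.0, -99.0]
contact_force: [-0.1, -1.8, -0.4]
gripper_width: 0.0439
```

>>> {"op": "step_arm", "data": {"increments": [{"tx": 0.2,"ty": 1,"tz": 0,"ax": 0,"ay": 0,"az": 0,"claw": 0},{"tx": 0.2,"ty": 1,"tz": 0,"ax": 0,"ay": 0,"az": 0,"claw": 0}]}}

```text
time_s: 12.75
tcp_pos: [0.6042, 0.0979, 0.0696]
eef_rot: [180.0, 13.0, -99.0]
contact_force: [-0.4, -1.5, -1.2]
gripper_width: 0.0436
```

>>> {"op": "step_arm", "data": {"increments": [{"tx": 0.2,"ty": 1,"tz": 0,"ax": 0,"ay": 0,"az": 0,"claw": 0}]}}

```text
time_s: 12.85
tcp_pos: [0.6044, 0.0989, 0.0696]
eef_rot: [180.0, 13.0, -99.0]
contact_force: [-0.1, -1.5, -2.1]
gripper_width: 0.0437
```

>>> {"op": "step_arm", "data": {"increments": [{"tx": 0.2,"ty": 1,"tz": 0,"ax": 0,"ay": 0,"az": 0,"claw": 0},{"tx": 0.2,"ty": 1,"tz": 0,"ax": 0,"ay": 0,"az": 0,"claw": 0}]}}

```text
time_s: 13.05
tcp_pos: [0.6048, 0.1009, 0.0696]
eef_rot: [180.0, 13.0, -99.0]
contact_force: [-0.2, -1.1, -1.8]
gripper_width: 0.044
```

>>> {"op": "step_arm", "data": {"increments": [{"tx": 0.2,"ty": 1,"tz": 0,"ax": 0,"ay": 0,"az": 0,"claw": 0}]}}

```text
time_s: 13.15
tcp_pos: [0.605, 0.1019, 0.0697]
eef_rot: [180.0, 13.0, -99.0]
contact_force: [-0.0, -0.4, -1.0]
gripper_width: 0.0438
```

```bash
python3 -c "
from h import *
rim()"
```

```text
t 13.15 tcp ramp [133.2  -3.8  69.7] force along/across/z [-0.4 -0.1 -1. ] yaw -99.0
rim 245 pitch deg 0.10814871705626919 z at 150,250 [85.47430969 85.66306503]
front top x [265.48610535 267.30865143 267.80787415]
```

>>> {"op": "step_arm", "data": {"increments": [{"tx": 0.2,"ty": 1,"tz": 0,"ax": 0,"ay": 0,"az": 0,"claw": 0}]}}

```text
time_s: 13.3
tcp_pos: [0.6052, 0.1029, 0.0697]
eef_rot: [180.0, 13.0, -99.0]
contact_force: [-1.2, -1.4, -1.2]
gripper_width: 0.0438
```

>>> {"op": "step_arm", "data": {"increments": [{"tx": 0.1,"ty": 0.8,"tz": 0,"ax": 0,"ay": 0,"az": 0,"claw": 0}]}}

```text
time_s: 13.4
tcp_pos: [0.6053, 0.1037, 0.0697]
eef_rot: [180.0, 13.0, -99.0]
contact_force: [-1.0, -2.5, -0.7]
gripper_width: 0.0433
```

>>> {"op": "step_arm", "data": {"increments": [{"tx": 0.1,"ty": 0.8,"tz": 0,"ax": 0,"ay": 0,"az": 0,"claw": 0}]}}

```text
time_s: 13.5
tcp_pos: [0.6052, 0.1039, 0.0696]
eef_rot: [180.0, 12.9, -99.0]
contact_force: [-1.1, -5.7, 0.8]
gripper_width: 0.0438
```

Buffer met (about 5.8 N). Building up slowly.

>>> {"op": "step_arm", "data": {"increments": [{"tx": 0.1,"ty": 0.6,"tz": 0,"ax": 0,"ay": 0,"az": 0,"claw": 0}]}}

```text
time_s: 13.6
tcp_pos: [0.6052, 0.1042, 0.0696]
eef_rot: [179.9, 12.9, -99.0]
contact_force: [-3.3, -7.1, 1.3]
gripper_width: 0.044
```

>>> {"op": "step_arm", "data": {"increments": [{"tx": 0.1,"ty": 0.6,"tz": 0,"ax": 0,"ay": 0,"az": 0,"claw": 0}]}}

```text
time_s: 13.7
tcp_pos: [0.6052, 0.1045, 0.0697]
eef_rot: [179.9, 12.9, -99.0]
contact_force: [-1.8, -8.0, 2.3]
gripper_width: 0.0441
```

>>> {"op": "step_arm", "data": {"increments": [{"tx": 0.1,"ty": 0.8,"tz": 0,"ax": 0,"ay": 0,"az": 0,"claw": 0}]}}

```text
time_s: 13.8
tcp_pos: [0.6052, 0.1049, 0.0696]
eef_rot: [179.9, 12.8, -99.0]
contact_force: [-3.0, -9.9, 2.3]
gripper_width: 0.0439
```

>>> {"op": "step_arm", "data": {"increments": [{"tx": 0.1,"ty": 0.7,"tz": 0,"ax": 0,"ay": 0,"az": 0,"claw": 0}]}}

```text
time_s: 13.9
tcp_pos: [0.6052, 0.1053, 0.0696]
eef_rot: [179.9, 12.8, -99.0]
contact_force: [-2.7, -11.9, 2.9]
gripper_width: 0.0441
```

>>> {"op": "step_arm", "data": {"increments": [{"tx": 0,"ty": 0,"tz": 0,"ax": 0,"ay": 0,"az": 0,"claw": 0}]}}

```text
time_s: 14.0
tcp_pos: [0.6051, 0.1053, 0.0696]
eef_rot: [179.9, 12.8, -99.0]
contact_force: [-3.1, -10.4, 2.7]
gripper_width: 0.044
```

>>> {"op": "step_arm", "data": {"increments": [{"tx": 0.1,"ty": 0.5,"tz": 0,"ax": 0,"ay": 0,"az": 0,"claw": 0},{"tx": 0,"ty": 0,"tz": 0,"ax": 0,"ay": 0,"az": 0,"claw": 0}]}}

```text
time_s: 14.2
tcp_pos: [0.6051, 0.1055, 0.0696]
eef_rot: [179.9, 12.8, -99.0]
contact_force: [-3.0, -12.4, 2.9]
gripper_width: 0.044
```

>>> {"op": "step_arm", "data": {"increments": [{"tx": 0,"ty": 0,"tz": 0,"ax": 0,"ay": 0,"az": 0,"claw": 0},{"tx": 0,"ty": 0,"tz": 0,"ax": 0,"ay": 0,"az": 0,"claw": 0},{"tx": 0,"ty": 0,"tz": 0,"ax": 0,"ay": 0,"az": 0,"claw": 0}]}}

```text
time_s: 14.5
tcp_pos: [0.6051, 0.1055, 0.0697]
eef_rot: [179.9, 12.8, -99.0]
contact_force: [-3.1, -11.9, 3.4]
gripper_width: 0.0436
```

>>> {"op": "step_arm", "data": {"increments": [{"tx": 0,"ty": 0,"tz": 0,"ax": 0,"ay": 0,"az": 0,"claw": 0},{"tx": 0,"ty": 0,"tz": 0,"ax": 0,"ay": 0,"az": 0,"claw": 0},{"tx": 0,"ty": 0,"tz": 0,"ax": 0,"ay": 0,"az": 0,"claw": 0}]}}

```text
time_s: 14.8
tcp_pos: [0.6051, 0.1055, 0.0696]
eef_rot: [179.9, 12.8, -99.0]
contact_force: [-1.8, -12.3, 2.9]
gripper_width: 0.044
```

```bash
python3 -c "
from h import *
rim()"
```

```text
t 14.8 tcp ramp [136.8  -3.3  69.6] force along/across/z [-12.4  -0.2   2.9] yaw -99.0
rim 245 pitch deg -0.5026405681647903 z at 150,250 [86.33855552 85.46125973]
front top x [247.5229187  265.31369019 267.32223511]
```

```bash
python3 -c "
from h import *
rim();rim();prof()"
```

```text
t 14.85 tcp ramp [136.8  -3.3  69.6] force along/across/z [-11.3  -0.    2.2] yaw -99.0
rim 244 pitch deg 0.07868565515888352 z at 150,250 [85.56814836 85.70548082]
front top x [249.42002869 266.02865295 267.90486145]
t 14.9 tcp ramp [136.7  -3.3  69.6] force along/across/z [-12.    0.2   3.2] yaw -99.0
rim 265 pitch deg -0.1583225818219453 z at 150,250 [85.56729364 85.29096791]
front top x [249.13722534 265.85225952 267.62929779]
t 14.95 tcp ramp [136.7  -3.3  69.6] force along/across/z [-11.9  -0.4   3.2] yaw -99.0
[(50, 15), (60, 17), (70, 18), (80, 21), (90, 24), (100, 140), (110, 122), (120, 129), (130, 140), (140, 116), (150, 140), (160, 139), (170, 84), (180, 83), (190, 85), (200, 83), (210, 86), (220, 83), (230, 85), (240, 86), (250, 86), (260, 90), (270, 90), (280, 69), (290, 66)]
```

Flat under a steady push of about 12 N for 0.75 s. Releasing: straight back, then up.

>>> {"op": "step_arm", "data": {"increments": [{"tx": -0.3,"ty": -2,"tz": 0,"ax": 0,"ay": 0,"az": 0,"claw": 0},{"tx": -0.5,"ty": -3,"tz": 0,"ax": 0,"ay": 0,"az": 0,"claw": 0},{"tx": -1,"ty": -6,"tz": 0,"ax": 0,"ay": 0,"az": 0,"claw": 0},{"tx": -2,"ty": -12,"tz": 2,"ax": 0,"ay": 0,"az": 0,"claw": 0},{"tx": -3,"ty": -20,"tz": 5,"ax": 0,"ay": 0,"az": 0,"claw": 0},{"tx": -3,"ty": -20,"tz": 20,"ax": 0,"ay": 0,"az": 0,"claw": 0},{"tx": -3,"ty": -20,"tz": 40,"ax": 0,"ay": 0,"az": 0,"claw": 0},{"tx": 0,"ty": -20,"tz": 40,"ax": 0,"ay": 0,"az": 0,"claw": 0},{"tx": 0,"ty": -20,"tz": 40,"ax": 0,"ay": 0,"az": 0,"claw": 0},{"tx": 0,"ty": 0,"tz": 0,"ax": 0,"ay": 0,"az": 0,"claw": 0}]}}

```text
time_s: 16.0
tcp_pos: [0.5961, -0.0181, 0.2236]
eef_rot: [-179.4, 13.0, -98.9]
contact_force: [0.2, 0.6, -0.6]
gripper_width: 0.044
```

```bash
python3 -c "
from h import *
rim()
prof(name='pics/s5.png')"
```

```text
t 16.0 tcp ramp [ 13.4 -14.1 223.6] force along/across/z [ 0.6 -0.1 -0.6] yaw -98.9
rim 254 pitch deg -0.026874450700940147 z at 150,250 [85.56669786 85.51979309]
front top x [261.37328186 267.22120544 267.92288971]
t 16.05 tcp ramp [ 14.3 -12.6 220.5] force along/across/z [ 0.9  0.2 -1.5] yaw -99.0
[(50, 15), (60, 18), (70, 19), (80, 21), (90, 23), (100, 27), (110, 28), (120, 28), (150, 90), (160, 90), (170, 83), (180, 84), (190, 85), (200, 83), (210, 87), (220, 83), (230, 84), (240, 85), (250, 87), (260, 90), (270, 90), (280, 68), (290, 57)]
```

View pics/s5.png

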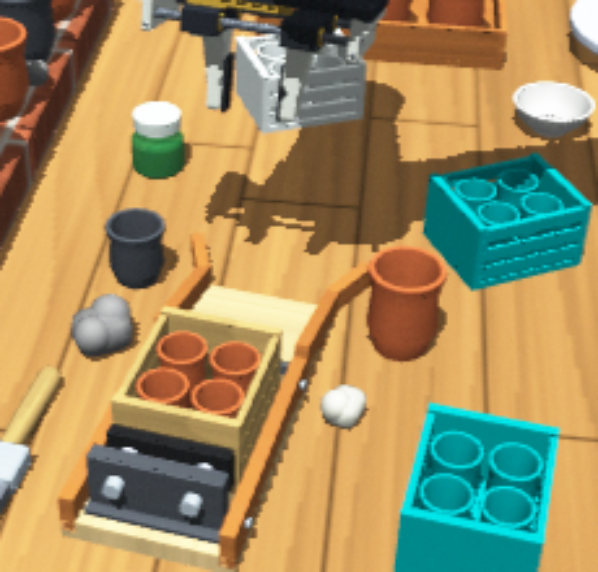

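The crate (crop about (200,390)) lies flat on the deck against the buffer, with its tail at ramp x about 148. The tool is clear and the bystanders are where they were. Handing in.

```bash
python3 -c "
from plant import r
print(r.close_job())"
```

```text
the job is handed in; nothing more can be done
None
```

I pushed the crate up the ramp with the half-open fingers behind its tail board, without gripping or lifting it. It went over the lip and its trailing edge dropped flat behind it. I then found the buffer by feel, pressed for about 0.75 s, backed off and handed the job in at about 16 s.

- **Crate position:** the last check showed it level (pitch about 0°), with its front at ramp x about 267 against the buffer and its tail at about 148, past the lip at 124. The tool was touching nothing.
- **Forces:** readings were 11.3 to 12.8 N during the press, and at most about 5.7 N before the buffer build-up began. Force was only read at the end of each move call, so brief peaks in between were not seen.
- **Disagreement:** one of the three tilt readings taken during the press showed -0.5°. The two that followed read about 0°, so I took it as noise.
- **Other things on the table:** the pots, stones, jar, brush, dish and look-alike crates looked unmoved in the last side picture. I checked this by eye only.

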